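# Set the graphite sizing jaws with a gap gauge

### The job

Set the gap of the graphite sizing jaws to the blade of the largest gauge: take that gauge from the wooden rack, lower its blade into the middle of the gap until its shoulders rest on both jaws, and with the gauge standing there slide the movable jaw up against the blade. Then lift the gauge out without shifting the jaw from that setting, and put it back fully down in the rack slot it came from. Leave the two smaller gauges and the other things on the bench where they are.

Things in the scene. Friction and masses are not known exactly. Their poses are not given: they have to be found in the camera images.
- jig: Sizing jaws on a fixed grey base 120 x 215 x 12 mm, left or right of the robot: two black graphite jaws, 80 mm in x, tops 60 mm above the bench, with an open-topped gap between. Origin: on the bench below the middle of the fixed jaw's inner face; x along the gap, z up. Fixed jaw at y = 0 to 50 mm; the gap and sliding jaw on the -y side, that jaw's inner face at y = -gap. Base from y = -140 to 75.
- jaw (a joint): Travel of the sliding jaw along the jig's +y, towards the fixed jaw, in m, 0 to 0.026: gap = 0.030 - value. It starts with a gap of 20 to 27 mm; against the 14 mm blade of the large gauge it reads 0.016. Sliding friction about 4 N plus some drag, no spring: it stays where it is left.
- jaw_handle (a point): Middle of the sliding jaw's upright aluminium handle tab, 80 mm above the bench. The tab is 40 mm (jig x) by 16 mm (jig y), from 60 to 98 mm above the bench, its centre 65 mm behind the jaw's inner face, near the outer end of the jaw (80 x 75 mm). It can be pinched, or pushed towards the gap from behind, where there is free room.
- rack: Plywood rack fixed to the bench, 100 x 230 x 60 mm (x, y, z), origin at the centre of its underside. Three equal slots through its top at y = -78, 0 and +78 mm, each 72 mm (x) by 22 mm (y), open down to the bench. A gauge hangs in each slot by its shoulder plate, the order varies.
- gauge_large: Largest of three alike gauges, 0.34 kg: flat steel blade 60 mm long (x), 14 thick (y), 42 deep; above it an aluminium shoulder plate 90 x 52 x 8; on that a grip tab 40 (x) x 20 (y), 40 tall. Origin: centre of the plate's underside, 60 mm above the bench in the rack or jaws; z up: blade -42 to 0, plate 0 to 8, tab 8 to 48 mm. x lies along the rack's x at the start. A half turn about z is no matter.
- gauge_medium: Middle gauge, left in its slot: blade 48 x 10 x 42 mm, shoulder plate 68 x 52 x 8 mm, same tab, same origin.
- gauge_small: Smallest gauge, left in its slot: blade 36 x 8 x 42 mm, shoulder plate 46 x 52 x 8 mm, same tab, same origin.
- paddle: Bystander: flat graphite paddle, 190 mm long (x), 12 mm high, with a wooden handle, lying just beyond (+x of) the jig. Origin under its middle.
- tweezers: Bystander: steel tweezers, 155 mm long (x), 8 mm high, lying just beyond the rack. Origin under their middle.
- jar: Bystander: amber glass jar, 64 mm across, 90 mm high, standing beyond and between jig and rack. Origin at the centre of its underside.
Mind the look-alikes: they are no part of the job. Leave any green or pink look-alike of the gauge_large alone.

How it is judged:
By the outcome, as a careful person would: the job done as asked, in the order asked, and still so for the second after the job is handed in, with the robot touching nothing.
It also fails if it takes over 67 s, if anything falls off the work surface, if the arm or the gripper's body presses on something with over 40 N, if the wrist force passes 120 N, or if a joint passes its speed limit or range.

### The arm

A 7-joint arm with a two-finger parallel gripper is mounted at the origin on the work surface. World frame = base frame: x ahead of the robot, y to its left, z up, the work surface at z = 0. Lengths are in m, angles in rad, forces in N, time in s.
With the tool pointing down it reaches from about 0.4 to 0.875 m from the base axis. Payload 19.3 kg.
Tool frame: the origin (TCP) lies at the very end of the fingers, on their centre line; the grasp point (between the pads) lies 19 mm behind it; z points along the fingers, y is the line along which they close (so a half turn about z gives the same grasp; the last joint's range is limited). The gripper opens to 85 mm and grips with 20 to 120 N. Pads are 22 mm wide; open, the fingers measure 114 mm over their backs; the gripper's body (76 mm by 85 mm) begins 54 mm behind the grasp point. The pads swing forward as they close: fully open they stand 13 mm farther back than shut.
Start: joints at [-1.175, 0.521, -0.036, 1.599, 0.021, 1.021, -0.113], TCP at [0.281, 0.558, 0.231] pointing down, gripper open.
Joint ranges: [-2.91, 2.91], [-0.3, 2.13], [-1.5, 1.42], [0.17, 2.43], [-1.26, 4.41], [0.16, 1.93], [-2.52, 2.52]. Speed limits (rad/s): [1.89, 1.89, 2.39, 2.39, 3.01, 3.01, 3.01].

### API

Orientations are given as [roll, pitch, yaw] about the fixed x, y, z axes, in that order (R = Rz(yaw) Ry(pitch) Rx(roll)).
In Python, from workcell import monitor, optics, workorder gives the robot as it stands.
- The arm moves only by the tool apply_moves, never from a script. Its arguments are lists of equal length, an entry for each row: "linear": the shift along the tool's x, y, z each as a share of 0.1 m, from -1 to 1, a list of three; "delta_rot": the turn, a rotation vector about the tool's x, y, z each as a share of 120 degrees, from -1 to 1, a list of three. A call has exactly 5 rows; each row is the pose to reach, as a shift and turn from the pose commanded when the call began, along the tool's axes at that moment; what a row does not reach only later rows make up. A row lasts 1/12 s, in which the tool goes at most 41.7 mm and 7.16 degrees, less where a joint would pass 70% of its speed; a pose out of reach is approached as far as the arm can. A call with a number of a shift or a turn outside -1 to 1 is refused whole. A call with a gripper value outside its range is refused whole. "gripper" is the opening, from -1 (shut) to 1 (fully open), set as the call begins (left out, the last holds). The fingers move at their own pace and stop on an object; "force" is the grip in N (left out, the last holds). Time passes only in rows, so rows that repeat a pose let the fingers close, or fill a call up. It gives the time, the measured TCP pose, the force, the opening and the grip force at its end, in the units of the state.
- monitor.observe(): the state, without advancing time (a new reading comes with each control period).
- optics.grab_frame(name): name is "scene" or "side" or "wrist"; returns (picture, depth): 420x560x3 uint8, red, green, blue; 420x560 float32, m along the optical axis (not along the pixel's ray), 0 where there is no reading.
- optics.camera_info(name): a dict with "fx", "fy", "cx", "cy" (pixels), "rvec" (rotation vector, rad) and "tvec" (3), from world to camera coordinates, as OpenCV has them; the wrist camera has in their place "T_tool_cam" (4x4, takes a point from camera to tool coordinates, whose origin is the TCP and whose axes are the flange's). Camera axes: x right, y down, z forward; pixel columns grow to the right and rows downward; lengths in m; the calibration is good to about 2 mm. A picture is of the moment at which its call begins: read the wrist's pose just before it. camera_info takes no time and is no camera call.
- workorder.job_done(): hands the job in; it is judged then, once.
The state is a dict: "clock": time; "qpos": joint angles; "qd": joint speeds; "joint_efforts": joint torques, N m; "position": TCP position; "tool_rot": TCP orientation; "force": force on the tool from outside, world axes, zero at the start; "moment": the same for the moment, N m; "grip_width": finger opening in m; "finger_force": force on a finger pad.
Only numpy, scipy, OpenCV 4.12 (cv2) and the standard library are available. Lean on these libraries where they do the work, as an engineer would, in place of code of your own. Each camera call takes 0.05 s, during which the arm holds its last target. There are 200 camera calls.

## Working session

There is one attempt and no reset: what is moved stays moved. The work goes in short steps, Python scripts to look and compute and a tool call to move; the robot and the scene stay as the last step left them, time stands still between calls to the robot, and variables do not carry over. Pictures are saved under pics/ and viewed, at most 10 in all, crops included, and the job is handed in when it is done.

Besides the shell and the picture viewer there is one more tool, called after "Request:" as name(argument=value, ...) on one line, values as JSON. apply_moves: Moves the arm, as the interface text tells. Its arguments: {"type":"object","properties":{"linear":{"type":"array"},"delta_rot":{"type":"array"},"gripper":{"type":"number"},"force":{"type":"number"}},"required":["linear","delta_rot"]}

```bash
mkdir -p pics; ls; cat > h.py <<'E'
import numpy as np, cv2
from scipy.spatial.transform import Rotation as Ro
from workcell import monitor, optics, workorder
def cam(name):
    i=optics.camera_info(name); K=np.array([[i['fx'],0,i['cx']],[0,i['fy'],i['cy']],[0,0,1.]])
    if 'rvec' in i:
        R=cv2.Rodrigues(np.array(i['rvec'],float))[0]; t=np.array(i['tvec'],float).ravel()
        return K,R.T,-R.T@t
    s=monitor.observe(); T=np.eye(4); T[:3,:3]=Ro.from_euler('xyz',s['tool_rot']).as_matrix(); T[:3,3]=s['position']
    T=T@np.array(i['T_tool_cam']); return K,T[:3,:3],T[:3,3]
def grab(name,f):
    c=cam(name); p,d=optics.grab_frame(name); cv2.imwrite('pics/'+f+'.png',p[:,:,::-1]); np.savez('pics/'+f+'.npz',p=p,d=d,K=c[0],R=c[1],o=c[2]); return p,d,c
def load(f):
    z=np.load('pics/'+f+'.npz'); return z['p'],z['d'],(z['K'],z['R'],z['o'])
def ray(c,u,v): return c[1]@np.linalg.solve(c[0],np.array([u,v,1.]))
def onz(c,u,v,z):
    r=ray(c,u,v); return c[2]+r*(z-c[2][2])/r[2]
def cloud(d,c):
    v,u=np.mgrid[:d.shape[0],:d.shape[1]]
    r=np.stack([u,v,np.ones_like(u)],-1)@np.linalg.inv(c[0]).T@c[1].T
    P=c[2]+r*d[...,None]; P[d<=0]=np.nan; return P
E
python3 - <<'E'
from h import *
s=monitor.observe(); print({k:np.round(v,3) for k,v in s.items()})
ps=[grab(n,n+'0') for n in('scene','side')]
for p in ps: print(np.round(p[2][2],3), np.round(p[2][1][:,2],2))
cv2.imwrite('pics/both.png',cv2.resize(np.vstack([p[0][:,:,::-1] for p in ps]),(450,600)) if 0 else ps[0][0][:,:,::-1])
E
```

```text
pics
{'clock': np.float64(0.0), 'qpos': array([-1.175,  0.522, -0.036,  1.6  ,  0.021,  1.021, -0.113]), 'qd': array([-0.   , -0.002, -0.   , -0.   , -0.   , -0.001,  0.001]), 'joint_efforts': array([-0.0000e+00, -9.2712e+01,  1.9800e+00, -3.6994e+01,  1.8000e-02,
        8.0000e-03, -0.0000e+00]), 'position': array([0.281, 0.558, 0.231]), 'tool_rot': array([-3.14 ,  0.   ,  2.676]), 'force': array([ 0.349,  1.017, -0.215]), 'moment': array([-0.007, -0.004, -0.02 ]), 'finger_force': np.float64(0.0), 'grip_width': np.float64(0.085)}
[0.989 0.246 0.876] [-0.44 -0.31 -0.84]
[ 0.144 -0.563  0.647] [ 0.51  0.59 -0.62]
```

View pics/scene0.png

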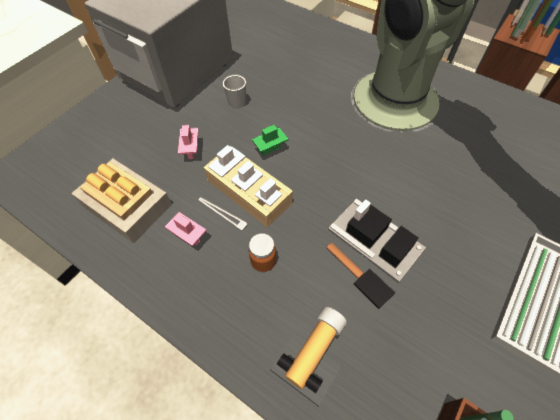

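View pics/side0.png

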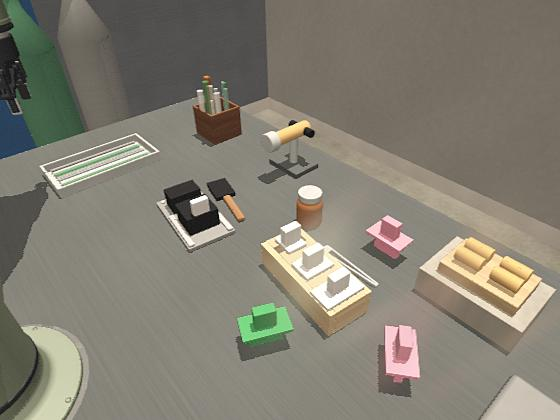

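The scene view shows the rack near (248,180), with its largest plate at the far left end (225,160), and the jig near (375,240) with its handle tab at (363,210). The side view shows the large gauge nearest at (338,287) and the tab at (200,206). The green and pink look-alikes stand around the rack.

```bash
cat > m.py <<'E'
from h import *
for n,rb,jb in(('scene',(140,220,200,295),(190,280,325,430)),('side',(215,330,255,375),(170,250,150,240))):
    p,d,c=load(n+'0'); P=cloud(d,c); q=p.astype(int); hsv=cv2.cvtColor(p,cv2.COLOR_RGB2HSV)
    def reg(b):
        m=np.zeros(d.shape,bool); m[b[0]:b[1],b[2]:b[3]]=1; return m
    white=(hsv[...,1]<50)&(hsv[...,2]>165)
    print(n)
    m=reg(rb)&white&(P[...,2]>.045)
    def rect(m,lab):
        k,L=cv2.connectedComponents(m.astype(np.uint8))
        for i in range(1,k):
            a=L==i
            if a.sum()<25: continue
            X=P[a]; r=cv2.minAreaRect(X[:,:2].astype(np.float32)*1000)
            print(lab,a.sum(),'px',np.argwhere(a).mean(0)[::-1].round(),'z',np.percentile(X[:,2],[10,50,90]).round(4),'rect',np.round(r[0],1),np.round(r[1],1),round(r[2],1))
    rect(m&(abs(P[...,2]-.068)<.006),'plate'); rect(m&(abs(P[...,2]-.108)<.005),'tab')
    wood=(hsv[...,0]>10)&(hsv[...,0]<30)&(hsv[...,1]>60)
    rect(reg(rb)&(abs(P[...,2]-.06)<.006)&(wood|white),'racktop')
    rect(reg(jb)&(hsv[...,2]<70)&(abs(P[...,2]-.06)<.005),'jaw')
    rect(reg(jb)&(abs(P[...,2]-.098)<.004),'handle')
    rect(reg(jb)&(abs(P[...,2]-.012)<.004)&(hsv[...,2]>90),'base')
E
python3 m.py
```

```text
scene
plate 357 px [226. 163.] z [0.0662 0.0684 0.0703] rect [ 544.9 -252.9] [59.1 92.2] 84.9
plate 258 px [247. 180.] z [0.0662 0.0685 0.0706] rect [ 555.2 -172.4] [52.1 73.1] 82.3
plate 161 px [269. 197.] z [0.0666 0.0685 0.0706] rect [569.  -95.4] [51.5 47.4] 83.0
tab 97 px [224. 151.] z [0.1062 0.1085 0.1106] rect [ 546.  -250.2] [20.2 40.2] 81.0
tab 105 px [245. 167.] z [0.1064 0.1082 0.1099] rect [ 557.4 -173.3] [19.9 40. ] 84.5
tab 116 px [267. 185.] z [0.1064 0.1084 0.1097] rect [569.7 -96. ] [20.7 40.7] 83.3
racktop 1307 px [251. 187.] z [0.0581 0.0606 0.0627] rect [ 557.9 -172.9] [231.8 102.1] 83.0
jaw 765 px [371. 223.] z [0.0585 0.0605 0.0626] rect [489.8 152.3] [73.8 81.3] 81.9
jaw 652 px [400. 243.] z [0.0589 0.0607 0.0625] rect [501.9 239.2] [48.5 81.4] 82.3
handle 102 px [363. 207.] z [0.0961 0.0983 0.1003] rect [486.2 124.8] [15.6 40.5] 80.9
base 1422 px [379. 246.] z [0.0105 0.0126 0.0146] rect [494.5 181.3] [215.6 119.6] 82.8
base 334 px [345. 260.] z [0.0101 0.0123 0.0143] rect [590.9 146.1] [108.2  19.6] 75.9
side
plate 221 px [292. 245.] z [0.0668 0.0693 0.0713]
[... 287 characters left out ...]
0.6] 83.9
tab 187 px [313. 250.] z [0.1056 0.1091 0.1106] rect [ 555.1 -175.1] [20.9 40.6] 86.2
tab 217 px [338. 275.] z [0.106  0.1091 0.1102] rect [ 544.1 -251.6] [21.  39.9] 84.9
racktop 1331 px [311. 275.] z [0.0572 0.0613 0.063 ] rect [ 555.4 -173.8] [232.  100.8] 83.5
jaw 397 px [181. 190.] z [0.0589 0.0618 0.0634] rect [498.2 235.3] [52.6 79.3] 80.8
jaw 387 px [192. 209.] z [0.0576 0.0616 0.0631] rect [487.1 150.9] [79.3 80.2] 82.8
handle 98 px [198. 200.] z [0.0958 0.0993 0.1008] rect [483.9 122.7] [17.6 39.5] 86.2
base 172 px [232. 206.] z [0.0113 0.0136 0.0151] rect [587.6 144.2] [112.  19.] 75.6
base 766 px [196. 230.] z [0.0114 0.0137 0.0151] rect [491.3 180.1] [218.1 119.8] 82.4
```

Request:
apply_moves(linear=[[-0.2,-0.2,0],[-0.4,-0.4,0],[-0.6,-0.6,0],[-0.8,-0.8,0],[-1,-1,0]], delta_rot=[[0,0,0.059],[0,0,0.118],[0,0,0.177],[0,0,0.236],[0,0,0.295]], gripper=1, force=30)

```text
clock: 0.52
position: [0.3253, 0.4226, 0.2311]
tool_rot: [-3.141, 0.0, 2.052]
force: [0.1, 1.1, -0.0]
grip_width: 0.0851
finger_force: 0.0
```

Request:
apply_moves(linear=[[-0.2,-0.03,0],[-0.4,-0.06,0],[-0.6,-0.1,0],[-0.8,-0.13,0],[-1,-0.17,0]], delta_rot=[[0,0,0.059],[0,0,0.118],[0,0,0.177],[0,0,0.236],[0,0,0.295]])

```text
clock: 0.93
position: [0.3571, 0.3268, 0.2312]
tool_rot: [-3.141, 0.0, 1.434]
force: [0.3, -0.4, -0.5]
grip_width: 0.0855
finger_force: 0.0
```

Request:
apply_moves(linear=[[-0.12,0.16,0],[-0.24,0.32,0],[-0.36,0.48,0],[-0.48,0.64,0],[-0.6,0.8,0]], delta_rot=[[0,0,0],[0,0,0],[0,0,0],[0,0,0],[0,0,0]])

```text
clock: 1.35
position: [0.4289, 0.2571, 0.2312]
tool_rot: [-3.141, 0.0, 1.44]
force: [-0.2, 0.9, 0.4]
grip_width: 0.0854
finger_force: 0.0
```

Request:
apply_moves(linear=[[-0.2,0.25,0],[-0.4,0.5,0],[-0.6,0.75,0],[-0.6,0.75,0],[-0.6,0.75,0]], delta_rot=[[0,0,0],[0,0,0],[0,0,0],[0,0,0],[0,0,0]])

```text
clock: 1.77
position: [0.4957, 0.1871, 0.231]
tool_rot: [-3.141, 0.001, 1.437]
force: [-0.2, 0.5, 0.2]
grip_width: 0.0855
finger_force: 0.0
```

```bash
python3 - <<'E'
from h import *
s=monitor.observe(); print(s['clock'],s['position'].round(4),np.degrees(s['tool_rot']).round(2),s['qpos'].round(2))
print(np.round(optics.camera_info('wrist')['T_tool_cam'],3))
grab('wrist','w_jig')
E
```

```text
1.7667 [0.4957 0.1871 0.231 ] [-1.7999e+02  4.0000e-02  8.2340e+01] [-0.74  0.39  0.35  1.86 -0.16  0.92 -0.45]
[[-0.    -0.956 -0.293  0.075]
 [ 1.    -0.     0.    -0.   ]
 [-0.    -0.293  0.956 -0.142]
 [ 0.     0.     0.     1.   ]]
```

View pics/w_jig.png

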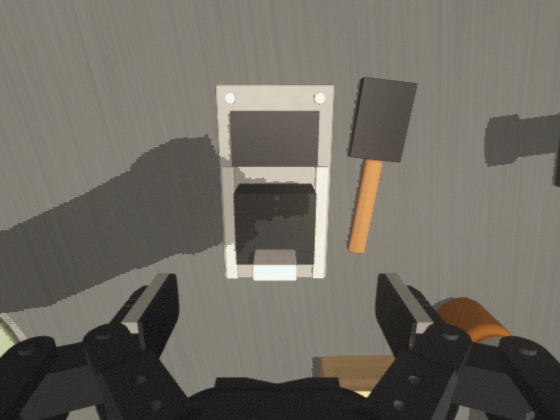

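The wrist view looks straight down on the jig: fixed jaw at about (275,138), sliding jaw at (275,222), handle at (275,264), gap between rows 168 and 183. It is nearly aligned with the image.

```bash
cat > jig.py <<'E'
from h import *
def rects(f):
    p,d,c=load(f); P=cloud(d,c); hsv=cv2.cvtColor(p,cv2.COLOR_RGB2HSV); out={}
    def r(m,lab):
        m=cv2.morphologyEx(m.astype(np.uint8),cv2.MORPH_OPEN,np.ones((3,3)))
        k,L=cv2.connectedComponents(m)
        for i in range(1,k):
            a=L==i
            if a.sum()<300: continue
            X=P[a]; zm=np.median(X[:,2])
            cn=max(cv2.findContours(a.astype(np.uint8),0,2)[0],key=len).reshape(-1,2)
            W=np.array([onz(c,u,v,zm)[:2] for u,v in cn])*1000
            q=cv2.minAreaRect(W.astype(np.float32))
            print(lab,a.sum(),'z',zm.round(4),np.round(q[0],1),np.round(q[1],1),round(q[2],2))
    r((hsv[...,2]<75)&(abs(P[...,2]-.06)<.006),'jaw'); r((abs(P[...,2]-.098)<.006),'tab'); r((hsv[...,1]<60)&(hsv[...,2]>100)&(abs(P[...,2]-.012)<.006),'base')
    r((abs(P[...,2]-.068)<.005)&(hsv[...,1]<60)&(hsv[...,2]>120),'plate');r((abs(P[...,2]-.108)<.005)&(hsv[...,1]<60)&(hsv[...,2]>120),'gtab')
    r((abs(P[...,2]-.06)<.0065)&(hsv[...,2]>75),'rack')
if __name__=='__main__':
    import sys; rects(sys.argv[1])
E
python3 jig.py w_jig
```

```text
jaw 2479 z 0.0593 [486.3 157.7] [64.1 71.3] 82.31
tab 743 z 0.097 [485.4 125.4] [15.9 39. ] 82.31
base 6692 z 0.0113 [496.3 208.7] [157.9 119.3] 82.37
base 377 z 0.0119 [437.5  94.8] [24.5 32.8] 82.31
rack 4890 z 0.0592 [500.2 237.9] [49.  79.7] 82.31
rack 1572 z 0.0593 [508.1 148.2] [73.2 40.2] 82.35
rack 433 z 0.0608 [701.8   8.3] [18.7 47.3] 86.44
```

Request:
apply_moves(linear=[[-0.2,0.04,0],[-0.4,0.08,0],[-0.6,0.12,0],[-0.8,0.16,0],[-1,0.2,0]], delta_rot=[[0,0,0],[0,0,0],[0,0,0],[0,0,0],[0,0,0]])

```text
clock: 2.23
position: [0.5012, 0.0872, 0.2312]
tool_rot: [-3.141, -0.0, 1.442]
force: [-0.2, -0.5, 0.0]
grip_width: 0.0853
finger_force: 0.0
```

Request:
apply_moves(linear=[[-0.2,0.04,0],[-0.4,0.08,0],[-0.6,0.12,0],[-0.8,0.16,0],[-1,0.2,0]], delta_rot=[[0,0,0],[0,0,0],[0,0,0],[0,0,0],[0,0,0]])

```text
clock: 2.65
position: [0.5082, -0.0145, 0.2313]
tool_rot: [-3.141, -0.0, 1.442]
force: [-0.1, -0.5, -0.1]
grip_width: 0.0853
finger_force: 0.0
```

Request:
apply_moves(linear=[[-0.2,0.04,0],[-0.4,0.08,0],[-0.6,0.12,0],[-0.8,0.16,0],[-1,0.2,0]], delta_rot=[[0,0,0],[0,0,0],[0,0,0],[0,0,0],[0,0,0]])

```text
clock: 3.07
position: [0.5153, -0.1163, 0.2312]
tool_rot: [-3.141, -0.0, 1.442]
force: [0.9, -0.2, -0.5]
grip_width: 0.085
finger_force: 0.0
```

Request:
apply_moves(linear=[[-0.2,0.05,0],[-0.4,0.1,0],[-0.6,0.15,0],[-0.8,0.2,0],[-1,0.25,0]], delta_rot=[[0,0,0],[0,0,0],[0,0,0],[0,0,0],[0,0,0]])

```text
clock: 3.48
position: [0.5274, -0.2186, 0.2312]
tool_rot: [-3.141, -0.001, 1.442]
force: [-0.4, 0.1, -0.1]
grip_width: 0.0856
finger_force: 0.0
```

```bash
python3 - <<'E'
from h import *
s=monitor.observe(); print(s['clock'],s['position'].round(4),np.degrees(s['tool_rot']).round(2),s['qpos'].round(2))
grab('wrist','w_rack')
E
python3 jig.py w_rack
```

```text
3.4833 [ 0.5274 -0.2186  0.2312] [-1.7999e+02 -3.0000e-02  8.2620e+01] [-0.02  0.47  0.43  1.76 -0.23  0.96  0.38]
tab 381 z 0.0986 [ 760.9 -368.2] [30.8 27.9] 1.08
base 460 z 0.0074 [ 654.1 -127. ] [27.9 23. ] 88.5
plate 1924 z 0.0672 [569.  -96.8] [52.3 45.7] 82.76
plate 3037 z 0.0672 [ 556.6 -174.4] [51.8 67.7] 84.09
plate 3322 z 0.0673 [ 545.4 -250.5] [52.6 89.6] 84.09
gtab 1721 z 0.1071 [568.9 -96.9] [19.9 39.3] 83.01
gtab 1317 z 0.1071 [ 556.6 -174.2] [19.9 39.7] 84.2
gtab 1058 z 0.1071 [ 545.3 -250.1] [20.5 39.6] 84.67
rack 14342 z 0.0592 [ 557.4 -174.1] [229.4  99.7] 83.16
rack 381 z 0.0599 [ 746.  -212.6] [40.1  9.6] 88.04
rack 3775 z 0.0594 [ 757.  -365.4] [96.4 98.8] 0.13
```

View pics/w_rack.png

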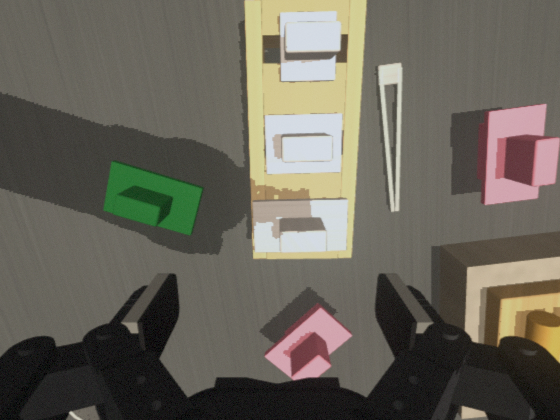

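The large gauge's plate is at about (300,226) px, cut from the rack's lower end by nothing, with its tab at (302,240). The pink look-alike at (310,345) is clear of the fingers. Heights (tabs 107, plates 67, rack 59 mm) match the text within 1 mm.

Request:
apply_moves(linear=[[-0.1,0.07,0.2],[-0.2,0.15,0.4],[-0.29,0.22,0.6],[-0.29,0.22,0.8],[-0.29,0.22,1]], delta_rot=[[0,0,-0.013],[0,0,-0.013],[0,0,-0.013],[0,0,-0.013],[0,0,-0.013]])

```text
clock: 3.95
position: [0.5454, -0.2497, 0.1301]
tool_rot: [-3.141, -0.0, 1.468]
force: [0.4, 0.7, -0.8]
grip_width: 0.0856
finger_force: 0.0
```

```bash
python3 - <<'E'
from h import *
s=monitor.observe(); print(s['clock'],s['position'].round(4),np.degrees(s['tool_rot']).round(2),s['force'].round(1))
E
```

```text
3.95 [ 0.5454 -0.2497  0.1301] [-1.7999e+02 -2.0000e-02  8.4120e+01] [ 0.4  0.7 -0.8]
```

Request:
apply_moves(linear=[[0,0,0.2],[0,0,0.4],[0,0,0.53],[0,0,0.53],[0,0,0.53]], delta_rot=[[0,0,0],[0,0,0],[0,0,0],[0,0,0],[0,0,0]])

```text
clock: 4.37
position: [0.5452, -0.25, 0.0783]
tool_rot: [-3.141, -0.0, 1.468]
force: [0.1, -0.3, 0.5]
grip_width: 0.0855
finger_force: 0.0
```

Request:
apply_moves(linear=[[0,0,0],[0,0,0],[0,0,0],[0,0,0],[0,0,0]], delta_rot=[[0,0,0],[0,0,0],[0,0,0],[0,0,0],[0,0,0]], gripper=-1, force=40)

```text
clock: 4.78
position: [0.5455, -0.2507, 0.0792]
tool_rot: [3.14, 0.0, 1.467]
force: [-1.0, 1.7, 7.9]
grip_width: 0.0393
finger_force: 40.5
```

Request:
apply_moves(linear=[[0,0,0],[0,0,0],[0,0,0],[0,0,0],[0,0,0]], delta_rot=[[0,0,0],[0,0,0],[0,0,0],[0,0,0],[0,0,0]])

```text
clock: 5.2
position: [0.5456, -0.2508, 0.0792]
tool_rot: [3.14, 0.0, 1.467]
force: [-1.3, 1.8, 8.4]
grip_width: 0.0395
finger_force: 40.5
```

Request:
apply_moves(linear=[[0,0,-0.1],[0,0,-0.3],[0,0,-0.55],[0,0,-0.8],[0,0,-1]], delta_rot=[[0,0,0],[0,0,0],[0,0,0],[0,0,0],[0,0,0]])

```text
clock: 5.62
position: [0.5451, -0.2509, 0.1808]
tool_rot: [3.141, 0.0, 1.467]
force: [0.6, -0.2, -3.2]
grip_width: 0.0394
finger_force: 41.4
```

Request:
apply_moves(linear=[[0,0,-0.2],[0,0,-0.3],[0,0,-0.3],[0,0,-0.3],[0,0,-0.3]], delta_rot=[[0,0,0],[0,0,0],[0,0,0],[0,0,0],[0,0,0]])

```text
clock: 6.03
position: [0.5446, -0.2503, 0.2072]
tool_rot: [-3.14, -0.0, 1.467]
force: [0.2, -0.8, -3.3]
grip_width: 0.0392
finger_force: 41.5
```

```bash
python3 - <<'E'
from h import *
s=monitor.observe(); print(s['clock'],s['position'].round(4),np.degrees(s['tool_rot']).round(2),s['force'].round(1),s['moment'].round(2))
yaw=s['tool_rot'][2]; X=np.array([np.cos(yaw),np.sin(yaw)]);Y=np.array([np.sin(yaw),-np.cos(yaw)])
dl=np.array([.4953,.2012])-s['position'][:2]; print(dl@X*1000,dl@Y*1000)
grab('wrist','w_held'); grab('side','s_held')
E
```

```text
6.0333 [ 0.5446 -0.2503  0.2072] [-1.7991e+02 -2.0000e-02  8.4080e+01] [ 0.2 -0.8 -3.3] [-0.02  0.04 -0.01]
444.02763376698374 -95.65355919424059
```

View pics/s_held.png

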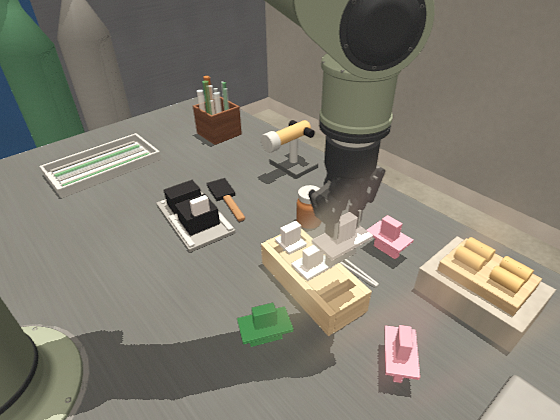

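The gauge hangs level in the gripper above its now empty slot (340,295), with the other two still in place.

Request:
apply_moves(linear=[[0.15,-0.03,0],[0.35,-0.07,0],[0.57,-0.12,0],[0.78,-0.16,0],[1,-0.21,0]], delta_rot=[[0,0,0],[0,0,0],[0,0,0],[0,0,0],[0,0,0]])

```text
clock: 6.55
position: [0.5341, -0.1482, 0.2075]
tool_rot: [-3.14, 0.0, 1.467]
force: [0.3, 0.9, -2.2]
grip_width: 0.0395
finger_force: 41.4
```

Request:
apply_moves(linear=[[0.2,-0.04,0],[0.4,-0.08,0],[0.6,-0.12,0],[0.8,-0.16,0],[1,-0.21,0]], delta_rot=[[0,0,0],[0,0,0],[0,0,0],[0,0,0],[0,0,0]])

```text
clock: 6.97
position: [0.5236, -0.0465, 0.2076]
tool_rot: [-3.141, 0.0, 1.467]
force: [0.3, 0.8, -3.9]
grip_width: 0.0395
finger_force: 41.4
```

Request:
apply_moves(linear=[[0.2,-0.04,0],[0.4,-0.08,0],[0.6,-0.12,0],[0.8,-0.16,0],[1,-0.21,0]], delta_rot=[[0,0,0],[0,0,0],[0,0,0],[0,0,0],[0,0,0]])

```text
clock: 7.38
position: [0.5131, 0.0551, 0.2076]
tool_rot: [-3.141, 0.001, 1.467]
force: [0.4, -0.2, -2.8]
grip_width: 0.0393
finger_force: 41.4
```

Request:
apply_moves(linear=[[0.2,-0.04,0],[0.4,-0.08,0],[0.6,-0.12,0],[0.8,-0.16,0],[1,-0.21,0]], delta_rot=[[0,0,0],[0,0,0],[0,0,0],[0,0,0],[0,0,0]])

```text
clock: 7.8
position: [0.5025, 0.1567, 0.2076]
tool_rot: [-3.141, 0.001, 1.467]
force: [-0.1, 0.1, -3.1]
grip_width: 0.0394
finger_force: 41.4
```

Request:
apply_moves(linear=[[0.15,-0.04,0],[0.3,-0.08,0],[0.4,-0.11,0],[0.44,-0.12,0],[0.44,-0.12,0]], delta_rot=[[0,0,0.005],[0,0,0.01],[0,0,0.015],[0,0,0.015],[0,0,0.015]])

```text
clock: 8.22
position: [0.4951, 0.2015, 0.2077]
tool_rot: [-3.141, 0.001, 1.438]
force: [-0.0, -0.4, -2.5]
grip_width: 0.0394
finger_force: 41.5
```

```bash
python3 - <<'E'
from h import *
s=monitor.observe(); print(s['clock'],s['position'].round(4),np.degrees(s['tool_rot']).round(2),s['force'].round(1),s['moment'].round(2))
yaw=s['tool_rot'][2]; X=np.array([np.cos(yaw),np.sin(yaw)]);Y=np.array([np.sin(yaw),-np.cos(yaw)])
dl=np.array([.4953,.2012])-s['position'][:2]; print(dl@X*1000,dl@Y*1000)
grab('wrist','w_over')
E
```

```text
8.2167 [0.4951 0.2015 0.2077] [-1.7996e+02  3.0000e-02  8.2360e+01] [-0.  -0.4 -2.5] [-0.02  0.06 -0.01]
-0.31842194368177457 0.19626314454638125
```

View pics/w_over.png

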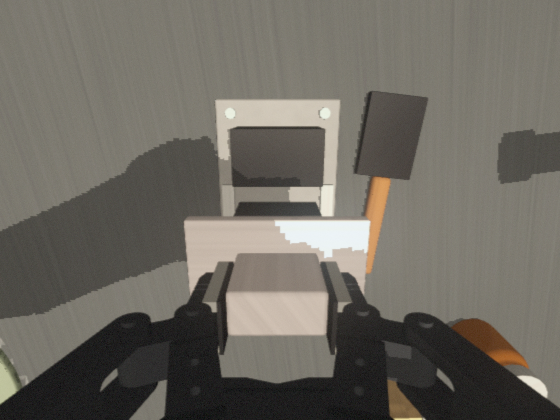

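The held gauge shows at (277,260), above the jig, with the gap's upper edge at rows 187–203. Next I'll measure the gauge's offset in the gripper against the jaw faces from this view.

```bash
python3 - <<'E'
from h import *
p,d,c=load('w_over'); P=cloud(d,c)
y=np.radians(82.36); X=np.array([np.cos(y),np.sin(y)]);Y=np.array([np.sin(y),-np.cos(y)]); t=np.array([.4951,.2015])
Q=P.copy(); Q[...,0]=(P[...,:2]-t)@X; Q[...,1]=(P[...,:2]-t)@Y
m=np.zeros(d.shape,bool); m[205:335,185:372]=1
for z0,lab in((.2357,'tab'),(.1957,'plate')):
    a=m&(abs(Q[...,2]-z0)<.006); q=Q[a]*1000
    print(lab,a.sum(),np.percentile(q,[1,50,99],axis=0).round(1).tolist())
a=(abs(Q[...,2]-.06)<.006); a[:95]=0;a[215:]=0;a[:,:215]=0;a[:,345:]=0
col=np.zeros_like(a); col[:,250:310]=1
q=Q[a&col]*1000; h,e=np.histogram(q[:,0],np.arange(-40,80,2)); print(dict(zip(e[:-1].tolist(),h.tolist())))
E
```

```text
tab 6175 [[-9.1, -31.6, 230.1], [4.1, -0.2, 235.6], [12.2, 31.4, 241.1]]
plate 8630 [[-8.2, -44.2, 190.6], [15.3, -0.3, 195.7], [25.7, 44.0, 200.3]]
{-40: 0, -38: 0, -36: 0, -34: 0, -32: 0, -30: 0, -28: 0, -26: 0, -24: 0, -22: 0, -20: 0, -18: 0, -16: 0, -14: 104, -12: 0, -10: 0, -8: 0, -6: 0, -4: 0, -2: 0, 0: 0, 2: 0, 4: 0, 6: 0, 8: 0, 10: 0, 12: 118, 14: 124, 16: 157, 18: 137, 20: 121, 22: 131, 24: 157, 26: 130, 28: 122, 30: 158, 32: 135, 34: 122, 36: 168, 38: 128, 40: 124, 42: 175, 44: 119, 46: 150, 48: 150, 50: 120, 52: 179, 54: 119, 56: 178, 58: 120, 60: 179, 62: 0, 64: 0, 66: 0, 68: 0, 70: 0, 72: 0, 74: 0, 76: 0}
```

Plate front edge is at +26 mm and the jaw faces at +12 and −12 mm, so the blade is centred in a 24 mm gap. I'll lower it.

Request:
apply_moves(linear=[[0,0,0.2],[0,0,0.45],[0,0,0.7],[0,0,0.85],[0,0,0.95]], delta_rot=[[0,0,0],[0,0,0],[0,0,0],[0,0,0],[0,0,0]])

```text
clock: 8.68
position: [0.4951, 0.1994, 0.1116]
tool_rot: [-3.14, 0.002, 1.435]
force: [-0.9, -0.9, -3.3]
grip_width: 0.0391
finger_force: 41.3
```

Request:
apply_moves(linear=[[0,0,0.1],[0,0,0.2],[0,0,0.27],[0,0,0.3],[0,0,0.3]], delta_rot=[[0,0,0],[0,0,0],[0,0,0],[0,0,0],[0,0,0]])

```text
clock: 9.1
position: [0.4955, 0.2007, 0.083]
tool_rot: [-3.141, 0.0, 1.436]
force: [-1.0, -0.1, -2.7]
grip_width: 0.0394
finger_force: 41.3
```

Request:
apply_moves(linear=[[0,0,0.01],[0,0,0.02],[0,0,0.03],[0,0,0.035],[0,0,0.035]], delta_rot=[[0,0,0],[0,0,0],[0,0,0],[0,0,0],[0,0,0]])

```text
clock: 9.52
position: [0.4955, 0.2009, 0.0799]
tool_rot: [3.141, -0.0, 1.436]
force: [-0.3, -0.3, -2.5]
grip_width: 0.0393
finger_force: 41.3
```

Request:
apply_moves(linear=[[0,0,0.005],[0,0,0.01],[0,0,0.015],[0,0,0.015],[0,0,0.015]], delta_rot=[[0,0,0],[0,0,0],[0,0,0],[0,0,0],[0,0,0]])

```text
clock: 9.93
position: [0.4956, 0.2009, 0.0791]
tool_rot: [3.141, -0.001, 1.436]
force: [-6.0, -1.8, 17.4]
grip_width: 0.0395
finger_force: 44.0
```

Request:
apply_moves(linear=[[0,0,-0.01],[0,0,-0.01],[0,0,-0.01],[0,0,-0.01],[0,0,-0.01]], delta_rot=[[0,0,0],[0,0,0],[0,0,0],[0,0,0],[0,0,0]])

```text
clock: 10.35
position: [0.4955, 0.2009, 0.0792]
tool_rot: [-3.142, 0.0, 1.436]
force: [-0.2, -0.0, -1.7]
grip_width: 0.0393
finger_force: 41.8
```

Request:
apply_moves(linear=[[0,0,0],[0,0,0],[0,0,0],[0,0,0],[0,0,0]], delta_rot=[[0,0,0],[0,0,0],[0,0,0],[0,0,0],[0,0,0]], gripper=1)

```text
clock: 10.77
position: [0.4956, 0.2009, 0.0793]
tool_rot: [3.141, -0.0, 1.436]
force: [-0.1, 0.7, -0.1]
grip_width: 0.0852
finger_force: 0.0
```

Request:
apply_moves(linear=[[0,0,-0.1],[0,0,-0.3],[0,0,-0.55],[0,0,-0.8],[0,0,-1]], delta_rot=[[0,0,0],[0,0,0],[0,0,0],[0,0,0],[0,0,0]])

```text
clock: 11.18
position: [0.4958, 0.2007, 0.1817]
tool_rot: [3.141, -0.001, 1.435]
force: [0.0, -0.0, 0.7]
grip_width: 0.0852
finger_force: 0.0
```

```bash
python3 - <<'E'
from h import *
s=monitor.observe(); print(s['clock'],s['position'].round(4),np.degrees(s['tool_rot']).round(2),s['force'].round(1))
grab('wrist','w_seat'); grab('side','s_seat')
E
python3 jig.py w_seat
```

```text
11.1833 [0.4958 0.2007 0.1817] [ 1.7995e+02 -4.0000e-02  8.2240e+01] [ 0.  -0.   0.7]
jaw 1413 z 0.0593 [462.7 146.5] [55.3 27.8] 82.19
tab 1016 z 0.097 [484.9 125.8] [18. 39.] 83.69
base 5678 z 0.0112 [500.  235.6] [104.8 119.3] 82.52
base 360 z 0.0168 [430.3 112.1] [51.3 12.1] 82.19
base 499 z 0.0164 [523.9  94. ] [43.8 31.9] 82.17
plate 4845 z 0.0672 [495.3 201.2] [51.9 89.7] 82.21
gtab 1629 z 0.1071 [495.4 201.6] [20.1 39.6] 82.19
rack 4935 z 0.0592 [501.  243.7] [38.5 79.7] 82.22
rack 1448 z 0.0593 [502.3 152. ] [37.5 53.6] 80.08
```

Request:
apply_moves(linear=[[-0.15,0,0],[-0.35,0,0],[-0.6,0,0],[-0.8,0,0],[-1,0,0]], delta_rot=[[0,0,0],[0,0,0],[0,0,0],[0,0,0],[0,0,0]], gripper=-1)

```text
clock: 11.7
position: [0.4813, 0.1001, 0.179]
tool_rot: [-3.141, 0.001, 1.435]
force: [0.6, 1.0, -0.2]
grip_width: 0.0255
finger_force: 0.0
```

Request:
apply_moves(linear=[[-0.21,0,0.05],[-0.21,0,0.3],[-0.21,0,0.55],[-0.21,0,0.7],[-0.21,0,0.8]], delta_rot=[[0,0,0],[0,0,0],[0,0,0],[0,0,0],[0,0,0]])

```text
clock: 12.12
position: [0.4781, 0.0801, 0.0976]
tool_rot: [-3.139, 0.001, 1.435]
force: [0.1, 0.4, -0.3]
grip_width: 0.0001
finger_force: 0.0
```

Request:
apply_moves(linear=[[0,0,0.1],[0,0,0.2],[0,0,0.3],[0,0,0.3],[0,0,0.3]], delta_rot=[[0,0,0],[0,0,0],[0,0,0],[0,0,0],[0,0,0]])

```text
clock: 12.53
position: [0.4791, 0.0808, 0.0691]
tool_rot: [-3.141, 0.0, 1.436]
force: [-0.4, 0.5, 0.3]
grip_width: 0.0
finger_force: 0.0
```

Request:
apply_moves(linear=[[0.05,0,0],[0.1,0,0],[0.15,0,0],[0.18,0,0],[0.2,0,0]], delta_rot=[[0,0,0],[0,0,0],[0,0,0],[0,0,0],[0,0,0]])

```text
clock: 12.95
position: [0.4821, 0.1017, 0.0695]
tool_rot: [3.141, -0.0, 1.437]
force: [0.4, -0.3, -0.0]
grip_width: -0.0
finger_force: 0.0
```

Request:
apply_moves(linear=[[0.015,0,0],[0.03,0,0],[0.045,0,0],[0.06,0,0],[0.075,0,0]], delta_rot=[[0,0,0],[0,0,0],[0,0,0],[0,0,0],[0,0,0]])

```text
clock: 13.37
position: [0.4828, 0.1076, 0.0693]
tool_rot: [-3.141, 0.001, 1.435]
force: [-0.5, -4.8, 3.5]
grip_width: 0.0002
finger_force: 2.6
```

Request:
apply_moves(linear=[[0.008,0,0],[0.016,0,0],[0.024,0,0],[0.032,0,0],[0.04,0,0]], delta_rot=[[0,0,0],[0,0,0],[0,0,0],[0,0,0],[0,0,0]])

```text
clock: 13.78
position: [0.4834, 0.1117, 0.0693]
tool_rot: [-3.141, 0.001, 1.435]
force: [-1.9, -4.4, 4.1]
grip_width: -0.0001
finger_force: 2.6
```

Request:
apply_moves(linear=[[0.006,0,0],[0.012,0,0],[0.018,0,0],[0.024,0,0],[0.03,0,0]], delta_rot=[[0,0,0],[0,0,0],[0,0,0],[0,0,0],[0,0,0]])

```text
clock: 14.2
position: [0.4838, 0.1147, 0.0693]
tool_rot: [-3.141, 0.001, 1.435]
force: [-1.8, -4.3, 2.9]
grip_width: 0.0001
finger_force: 2.7
```

Request:
apply_moves(linear=[[0.003,0,0],[0.006,0,0],[0.009,0,0],[0.012,0,0],[0.015,0,0]], delta_rot=[[0,0,0],[0,0,0],[0,0,0],[0,0,0],[0,0,0]])

```text
clock: 14.62
position: [0.4839, 0.1155, 0.0693]
tool_rot: [-3.141, 0.001, 1.435]
force: [-2.5, -11.0, 6.1]
grip_width: -0.0002
finger_force: 5.7
```

Request:
apply_moves(linear=[[0.003,0,0],[0.006,0,0],[0.009,0,0],[0.009,0,0],[0.009,0,0]], delta_rot=[[0,0,0],[0,0,0],[0,0,0],[0,0,0],[0,0,0]])

```text
clock: 15.03
position: [0.4838, 0.1155, 0.0693]
tool_rot: [-3.141, 0.002, 1.434]
force: [-2.7, -15.2, 8.6]
grip_width: -0.0001
finger_force: 7.6
```

It has stopped firmly against the blade. I'll back off, rise, and look.

Request:
apply_moves(linear=[[-0.01,0,0],[-0.05,0,0],[-0.12,0,0],[-0.22,0,0],[-0.3,0,0]], delta_rot=[[0,0,0],[0,0,0],[0,0,0],[0,0,0],[0,0,0]])

```text
clock: 15.45
position: [0.48, 0.0867, 0.0693]
tool_rot: [3.142, 0.0, 1.436]
force: [-1.3, -0.8, 0.8]
grip_width: -0.0001
finger_force: 0.0
```

Request:
apply_moves(linear=[[0,0,-0.2],[0,0,-0.45],[0,0,-0.7],[0,0,-0.9],[0,0,-1]], delta_rot=[[0,0,0],[0,0,0],[0,0,0],[0,0,0],[0,0,0]])

```text
clock: 15.87
position: [0.4808, 0.0872, 0.1715]
tool_rot: [3.139, -0.001, 1.435]
force: [1.2, -0.1, -0.1]
grip_width: 0.0003
finger_force: 0.0
```

Request:
apply_moves(linear=[[0.2,0,-0.03],[0.45,0,-0.06],[0.7,0,-0.1],[0.9,0,-0.1],[0.9,0,-0.1]], delta_rot=[[0,0,0],[0,0,0],[0,0,0],[0,0,0],[0,0,0]], gripper=1)

```text
clock: 16.28
position: [0.4923, 0.1806, 0.1788]
tool_rot: [-3.141, -0.001, 1.44]
force: [0.2, -0.6, -0.5]
grip_width: 0.0607
finger_force: 0.0
```

```bash
python3 - <<'E'
from h import *
s=monitor.observe(); print(s['clock'],s['position'].round(4),np.degrees(s['tool_rot']).round(2),s['force'].round(1))
grab('wrist','w_set')
E
python3 jig.py w_set
```

```text
16.2833 [0.4923 0.1806 0.1788] [-1.7999e+02 -7.0000e-02  8.2500e+01] [ 0.2 -0.6 -0.5]
jaw 1718 z 0.0594 [469.5 154.8] [50.8 38.9] 82.4
tab 1110 z 0.0971 [486.5 137.1] [17.2 39.3] 82.48
base 5630 z 0.0112 [500.4 238.6] [ 97.8 119.3] 82.48
base 2131 z 0.0122 [484.3 119.2] [ 90.4 118.7] 82.1
base 359 z 0.0169 [539.2 134.2] [37.9 12. ] 82.44
plate 5617 z 0.0673 [496.1 206.9] [51.6 89.6] 82.48
gtab 1874 z 0.1071 [496.1 206.9] [19.9 39.6] 82.48
rack 4667 z 0.0592 [501.5 247.2] [31.1 79.7] 82.48
rack 2676 z 0.0594 [498.9 150.9] [52.6 59.1] 82.38
rack 409 z 0.061 [709.2   7.9] [15.2 44.6] 68.7
```

View pics/w_set.png

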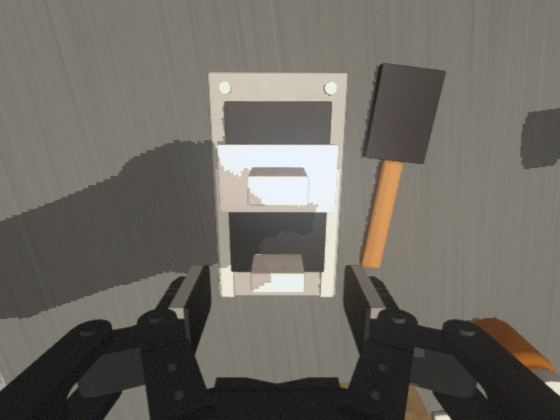

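The gauge stands on both jaws at (278,178), with the sliding jaw closed up on it and the handle at (278,273). Before gripping it again, I'll fit edges at subpixel level to get the gauge's yaw.

```bash
python3 - <<'E'
from h import *
p,d,c=load('w_set'); g=cv2.GaussianBlur(p.mean(2).astype(np.float32),(0,0),1)
s=monitor.observe(); print('yaw now',np.degrees(s['tool_rot'][2]), s['position'].round(4), s['qd'].round(3))
def edge(v0,v1,u0,u1,z,lab,vert=False):
    G=np.abs(np.diff(g.T if vert else g,axis=0)); pts=[]
    for u in range(u0,u1):
        w=G[v0:v1,u]; k=w.argmax(); sl=w[max(k-2,0):k+3]; v=v0+max(k-2,0)+(sl*np.arange(len(sl))).sum()/sl.sum()+.5
        pts.append(onz(c,*((v,u) if vert else (u,v)),z)[:2])
    P=np.array(pts,np.float32)*1000
    l=cv2.fitLine(P,cv2.DIST_HUBER,0,.01,.01).ravel(); a=np.degrees(np.arctan2(l[1],l[0]))
    r=np.abs((P-l[2:])@[-l[1],l[0]]); print(lab,'jig yaw',round((a+90)%180-90 if not vert else (a-90+90)%180-90,2),'res',np.median(r).round(2))
edge(140,151,224,332,.068,'plate far')
edge(206,218,240,320,.068,'plate near')
edge(69,79,214,342,.012,'base far')
edge(95,106,232,324,.06,'fixed jaw far')
edge(212,224,150,205,.068,'plate left',True)
edge(330,343,150,205,.068,'plate right',True)
E
```

```text
yaw now 82.42207042426116 [0.492  0.1784 0.1787] [ 0.033 -0.012  0.029  0.031  0.008 -0.003  0.02 ]
plate far jig yaw -7.59 res 0.01
plate near jig yaw -7.55 res 0.01
base far jig yaw -7.7 res 0.01
fixed jaw far jig yaw -7.5 res 0.01
plate left jig yaw -14.17 res 0.86
plate right jig yaw -7.62 res 0.09
```

Request:
apply_moves(linear=[[0.1,0,0],[0.2,0,0],[0.28,0,0],[0.28,0,0],[0.28,0,0]], delta_rot=[[0,0,0],[0,0,0],[0,0,0],[0,0,0],[0,0,0]])

```text
clock: 16.75
position: [0.496, 0.2049, 0.1791]
tool_rot: [-3.141, 0.0, 1.436]
force: [0.1, -0.7, 0.6]
grip_width: 0.0856
finger_force: 0.0
```

```bash
python3 - <<'E'
from h import *
grab('wrist','w_x'); s=monitor.observe(); print(s['clock'],s['position'].round(4),np.degrees(s['tool_rot']).round(2),s['grip_width'])
grab('wrist','w_x')
E
python3 jig.py w_x | grep -E 'gtab|plate'
```

```text
16.8 [0.496  0.2045 0.1792] [-1.7999e+02  2.0000e-02  8.2270e+01] 0.08557569767832071
plate 4961 z 0.0672 [496.1 206.7] [52.1 89.7] 82.28
gtab 1676 z 0.1071 [496.2 207.5] [19.8 39.6] 82.24
```

Request:
apply_moves(linear=[[0.023,0,0.15],[0.023,0,0.4],[0.023,0,0.65],[0.023,0,0.85],[0.023,0,0.95]], delta_rot=[[0,0,-0.001],[0,0,-0.001],[0,0,-0.001],[0,0,-0.001],[0,0,-0.001]])

```text
clock: 17.27
position: [0.4955, 0.2061, 0.0823]
tool_rot: [-3.14, 0.002, 1.437]
force: [-0.4, -0.4, -0.8]
grip_width: 0.0856
finger_force: 0.0
```

Request:
apply_moves(linear=[[0,0,0.02],[0,0,0.03],[0,0,0.03],[0,0,0.03],[0,0,0.03]], delta_rot=[[0,0,0],[0,0,0],[0,0,0],[0,0,0],[0,0,0]])

```text
clock: 17.68
position: [0.4968, 0.2073, 0.0822]
tool_rot: [3.14, -0.001, 1.438]
force: [0.4, 0.7, -0.1]
grip_width: 0.0856
finger_force: 0.0
```

Request:
apply_moves(linear=[[0,0,0],[0,0,0],[0,0,0],[0,0,0],[0,0,0]], delta_rot=[[0,0,0],[0,0,0],[0,0,0],[0,0,0],[0,0,0]], gripper=-1, force=25)

```text
clock: 18.1
position: [0.4963, 0.2071, 0.0815]
tool_rot: [-3.141, -0.0, 1.438]
force: [-2.1, -0.3, 5.8]
grip_width: 0.0398
finger_force: 25.6
```

Request:
apply_moves(linear=[[0,0,0],[0,0,0],[0,0,0],[0,0,0],[0,0,0]], delta_rot=[[0,0,0],[0,0,0],[0,0,0],[0,0,0],[0,0,0]])

```text
clock: 18.52
position: [0.4964, 0.2071, 0.0815]
tool_rot: [3.142, -0.0, 1.438]
force: [-2.0, 0.3, 5.6]
grip_width: 0.0396
finger_force: 25.6
```

Request:
apply_moves(linear=[[0,0,-0.01],[0,0,-0.02],[0,0,-0.04],[0,0,-0.06],[0,0,-0.08]], delta_rot=[[0,0,0],[0,0,0],[0,0,0],[0,0,0],[0,0,0]])

```text
clock: 18.93
position: [0.4962, 0.2071, 0.0894]
tool_rot: [-3.141, 0.0, 1.438]
force: [0.8, 2.5, -7.1]
grip_width: 0.0395
finger_force: 26.3
```

Request:
apply_moves(linear=[[0,0,-0.02],[0,0,-0.04],[0,0,-0.06],[0,0,-0.08],[0,0,-0.1]], delta_rot=[[0,0,0],[0,0,0],[0,0,0],[0,0,0],[0,0,0]])

```text
clock: 19.35
position: [0.4963, 0.207, 0.0995]
tool_rot: [-3.142, 0.0, 1.438]
force: [-0.1, 2.1, -6.1]
grip_width: 0.0395
finger_force: 26.3
```

Request:
apply_moves(linear=[[0,0,-0.025],[0,0,-0.05],[0,0,-0.075],[0,0,-0.1],[0,0,-0.125]], delta_rot=[[0,0,0],[0,0,0],[0,0,0],[0,0,0],[0,0,0]])

```text
clock: 19.77
position: [0.4965, 0.207, 0.1122]
tool_rot: [3.141, -0.0, 1.438]
force: [0.8, 0.7, -3.9]
grip_width: 0.0392
finger_force: 26.5
```

Request:
apply_moves(linear=[[0,0,-0.03],[0,0,-0.06],[0,0,-0.1],[0,0,-0.14],[0,0,-0.18]], delta_rot=[[0,0,0],[0,0,0],[0,0,0],[0,0,0],[0,0,0]])

```text
clock: 20.18
position: [0.4963, 0.2069, 0.1303]
tool_rot: [3.142, 0.0, 1.438]
force: [1.1, 0.7, -3.4]
grip_width: 0.0396
finger_force: 26.7
```

Request:
apply_moves(linear=[[0,0,-0.1],[0,0,-0.25],[0,0,-0.45],[0,0,-0.6],[0,0,-0.7]], delta_rot=[[0,0,0],[0,0,0],[0,0,0],[0,0,0],[0,0,0]], force=40)

```text
clock: 20.6
position: [0.4968, 0.207, 0.2019]
tool_rot: [3.14, -0.001, 1.438]
force: [0.6, 0.8, -3.2]
grip_width: 0.039
finger_force: 46.6
```

```bash
python3 - <<'E'
from h import *
s=monitor.observe(); print(s['clock'],s['position'].round(4),np.degrees(s['tool_rot']).round(2),s['force'].round(1))
yaw=s['tool_rot'][2]; X=np.array([np.cos(yaw),np.sin(yaw)]);Y=np.array([np.sin(yaw),-np.cos(yaw)])
dl=np.array([.5458,-.2508])-s['position'][:2]; print(dl@X*1000,dl@Y*1000)
grab('side','s_lift'); grab('scene','c_lift')
for f,b in(('s_lift',(170,250,150,240)),('c_lift',(190,280,325,430))):
    p,d,c=load(f); P=cloud(d,c); m=np.zeros(d.shape,bool); m[b[0]:b[1],b[2]:b[3]]=1
    for n,z in(('handle',.098),('jaw',.06)):
        a=(m&(abs(P[...,2]-z)<.004)).astype(np.uint8); k,L,st,_=cv2.connectedComponentsWithStats(a)
        for i in range(1,k):
            if st[i,4]>60: r=cv2.minAreaRect(P[L==i][:,:2].astype(np.float32)*1000); print(f,n,st[i,4],np.round(r[0],1),np.round(r[1],1))
E
```

```text
20.6 [0.4968 0.207  0.2019] [ 1.7992e+02 -6.0000e-02  8.2370e+01] [ 0.6  0.8 -3.2]
-447.2704601847577 109.33467325081693
s_lift handle 99 [485.3 133.9] [18.  39.5]
s_lift jaw 807 [493.1 193.6] [143.6  80.3]
c_lift handle 103 [487.4 135.9] [16.  40.6]
c_lift jaw 706 [492.6 164.3] [75.3 80.9]
c_lift jaw 658 [500.4 238.6] [50.1 82.1]
```

Request:
apply_moves(linear=[[-0.15,0.04,0],[-0.35,0.08,0],[-0.57,0.14,0],[-0.78,0.19,0],[-1,0.24,0]], delta_rot=[[0,0,0],[0,0,0],[0,0,0],[0,0,0],[0,0,0]])

```text
clock: 21.12
position: [0.5065, 0.1038, 0.199]
tool_rot: [-3.141, 0.001, 1.438]
force: [1.6, -1.2, -3.7]
grip_width: 0.0392
finger_force: 46.7
```

```bash
python3 - <<'E'
from h import *
grab('wrist','w_gap')
E
python3 jig.py w_gap
```

```text
jaw 667 z 0.0593 [459.7 143.7] [29.2 22.2] 82.39
tab 1185 z 0.0971 [486.6 135.6] [15.5 39.4] 82.4
base 5403 z 0.0114 [492.2 176.9] [191.2 119.2] 82.34
base 3175 z 0.0114 [480.1 120.3] [ 75.9 109.6] 82.35
rack 7093 z 0.0592 [500.1 236.2] [45.2 79.7] 82.38
rack 7281 z 0.0593 [490.3 163. ] [72.2 79.7] 82.39
rack 1050 z 0.0612 [688.1  -6.7] [62.  41.1] 46.5
rack 555 z 0.0592 [530.6 -67.8] [34.1 22.1] 84.14
rack 342 z 0.0593 [ 606.1 -128.7] [14.4 47. ] 11.52
```

Request:
apply_moves(linear=[[-0.2,0.05,0],[-0.4,0.1,0],[-0.6,0.14,0],[-0.8,0.19,0],[-1,0.24,0]], delta_rot=[[0,0,0],[0,0,0],[0,0,0],[0,0,0],[0,0,0]])

```text
clock: 21.58
position: [0.517, 0.0016, 0.1991]
tool_rot: [-3.14, 0.0, 1.438]
force: [-0.1, 0.4, -3.1]
grip_width: 0.0392
finger_force: 46.7
```

Request:
apply_moves(linear=[[-0.2,0.05,0],[-0.4,0.1,0],[-0.6,0.14,0],[-0.8,0.19,0],[-1,0.24,0]], delta_rot=[[0,0,0],[0,0,0],[0,0,0],[0,0,0],[0,0,0]])

```text
clock: 22.0
position: [0.5276, -0.1007, 0.199]
tool_rot: [-3.14, 0.0, 1.438]
force: [-0.1, -0.2, -2.6]
grip_width: 0.0395
finger_force: 46.7
```

Request:
apply_moves(linear=[[-0.2,0.05,0],[-0.4,0.1,0],[-0.6,0.14,0],[-0.8,0.19,0],[-1,0.24,0]], delta_rot=[[0,0,0],[0,0,0],[0,0,0],[0,0,0],[0,0,0]])

```text
clock: 22.42
position: [0.5382, -0.2029, 0.1989]
tool_rot: [-3.14, -0.0, 1.438]
force: [-0.4, 0.4, -2.5]
grip_width: 0.0394
finger_force: 46.7
```

Request:
apply_moves(linear=[[-0.15,0.05,0],[-0.3,0.1,0],[-0.42,0.12,0],[-0.47,0.14,0],[-0.47,0.14,0]], delta_rot=[[0,0,-0.004],[0,0,-0.008],[0,0,-0.01],[0,0,-0.01],[0,0,-0.01]])

```text
clock: 22.83
position: [0.5459, -0.2515, 0.1993]
tool_rot: [-3.141, 0.0, 1.457]
force: [-0.6, 0.2, -3.1]
grip_width: 0.0392
finger_force: 46.7
```

```bash
python3 - <<'E'
from h import *
grab('wrist','w_back'); s=monitor.observe(); print(s['clock'],s['position'].round(4),np.degrees(s['tool_rot']).round(2),s['force'].round(1))
yaw=s['tool_rot'][2]; X=np.array([np.cos(yaw),np.sin(yaw)]);Y=np.array([np.sin(yaw),-np.cos(yaw)])
dl=np.array([.5462,-.2510])-s['position'][:2]; print(dl@X*1000,dl@Y*1000)
E
python3 jig.py w_back
```

```text
22.8833 [ 0.546  -0.2504  0.1993] [-1.7996e+02 -1.0000e-02  8.3550e+01] [-0.5  1.1 -3.9]
-0.5234194863858017 0.287934972412657
tab 659 z 0.0991 [ 756.2 -381.3] [54.3 22.7] 89.63
tab 310 z 0.0985 [ 761.6 -429.3] [10.9 32.2] 83.5
base 603 z 0.0073 [ 654.2 -127.9] [29.5 22.3] 89.29
plate 1756 z 0.0672 [ 567.3 -112.3] [20.4 45.5] 83.47
plate 4262 z 0.0672 [ 556.7 -174.5] [51.7 67.9] 83.64
gtab 1859 z 0.1071 [ 556.5 -174.7] [19.5 39.3] 83.48
rack 16174 z 0.0592 [ 556.6 -181. ] [164.2  99.6] 83.17
rack 513 z 0.06 [ 746.  -213.1] [ 9.  39.8] 0.07
rack 4649 z 0.0594 [ 752.9 -371.2] [ 88.2 109.6] 0.11
```

View pics/w_back.png

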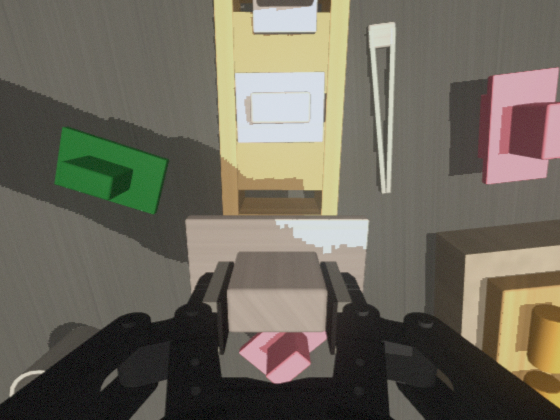

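The gauge hangs over its slot at (280,200), with the medium gauge undisturbed at (280,107). The jig check gave a gap of about 14–15 mm. Lowering now.

Request:
apply_moves(linear=[[0,0,0.2],[0,0,0.4],[0,0,0.55],[0,0,0.65],[0,0,0.65]], delta_rot=[[0,0,0],[0,0,0],[0,0,0],[0,0,0],[0,0,0]])

```text
clock: 23.3
position: [0.5455, -0.2492, 0.133]
tool_rot: [-3.139, -0.001, 1.46]
force: [-0.7, 0.9, -3.1]
grip_width: 0.0389
finger_force: 46.6
```

Request:
apply_moves(linear=[[0,0,0.05],[0,0,0.1],[0,0,0.15],[0,0,0.2],[0,0,0.25]], delta_rot=[[0,0,0],[0,0,0],[0,0,0],[0,0,0],[0,0,0]])

```text
clock: 23.72
position: [0.5463, -0.2506, 0.1096]
tool_rot: [3.141, 0.0, 1.459]
force: [-0.8, 0.2, -2.7]
grip_width: 0.0393
finger_force: 46.6
```

Request:
apply_moves(linear=[[0,0,0.05],[0,0,0.1],[0,0,0.15],[0,0,0.2],[0,0,0.23]], delta_rot=[[0,0,0],[0,0,0],[0,0,0],[0,0,0],[0,0,0]])

```text
clock: 24.13
position: [0.546, -0.2505, 0.0861]
tool_rot: [-3.141, -0.0, 1.459]
force: [-0.1, -0.3, -2.8]
grip_width: 0.0392
finger_force: 46.6
```

Request:
apply_moves(linear=[[0,0,0.01],[0,0,0.02],[0,0,0.03],[0,0,0.04],[0,0,0.04]], delta_rot=[[0,0,0],[0,0,0],[0,0,0],[0,0,0],[0,0,0]])

```text
clock: 24.55
position: [0.5462, -0.2506, 0.0828]
tool_rot: [3.142, 0.0, 1.459]
force: [0.6, 0.5, -2.9]
grip_width: 0.039
finger_force: 46.6
```

Request:
apply_moves(linear=[[0,0,0.004],[0,0,0.008],[0,0,0.008],[0,0,0.008],[0,0,0.008]], delta_rot=[[0,0,0],[0,0,0],[0,0,0],[0,0,0],[0,0,0]])

```text
clock: 24.97
position: [0.5462, -0.2506, 0.0821]
tool_rot: [3.141, 0.0, 1.459]
force: [-1.1, 0.9, -3.1]
grip_width: 0.0393
finger_force: 46.6
```

Request:
apply_moves(linear=[[0,0,0.005],[0,0,0.01],[0,0,0.015],[0,0,0.015],[0,0,0.015]], delta_rot=[[0,0,0],[0,0,0],[0,0,0],[0,0,0],[0,0,0]])

```text
clock: 25.38
position: [0.5463, -0.2506, 0.0816]
tool_rot: [3.141, -0.0, 1.459]
force: [-7.0, 4.0, 19.7]
grip_width: 0.0388
finger_force: 49.4
```

Seated. I'll relieve the pressure, release, rise and check.

Request:
apply_moves(linear=[[0,0,-0.01],[0,0,-0.01],[0,0,-0.01],[0,0,-0.01],[0,0,-0.01]], delta_rot=[[0,0,0],[0,0,0],[0,0,0],[0,0,0],[0,0,0]])

```text
clock: 25.8
position: [0.5463, -0.2507, 0.0817]
tool_rot: [3.141, 0.0, 1.459]
force: [-1.7, 0.7, 5.5]
grip_width: 0.039
finger_force: 47.7
```

Request:
apply_moves(linear=[[0,0,0],[0,0,0],[0,0,0],[0,0,0],[0,0,0]], delta_rot=[[0,0,0],[0,0,0],[0,0,0],[0,0,0],[0,0,0]], gripper=1)

```text
clock: 26.22
position: [0.5462, -0.2506, 0.0814]
tool_rot: [-3.142, 0.0, 1.459]
force: [1.4, -0.3, -0.8]
grip_width: 0.0858
finger_force: 0.0
```

Request:
apply_moves(linear=[[0,0,-0.1],[0,0,-0.3],[0,0,-0.55],[0,0,-0.8],[0,0,-1]], delta_rot=[[0,0,0],[0,0,0],[0,0,0],[0,0,0],[0,0,0]])

```text
clock: 26.63
position: [0.5463, -0.2509, 0.184]
tool_rot: [3.14, 0.0, 1.459]
force: [0.3, -1.6, 0.1]
grip_width: 0.0855
finger_force: 0.0
```

Request:
apply_moves(linear=[[0.2,-0.2,-0.1],[0.4,-0.4,-0.2],[0.6,-0.6,-0.3],[0.6,-0.6,-0.4],[0.6,-0.6,-0.4]], delta_rot=[[0,0,0],[0,0,0],[0,0,0],[0,0,0],[0,0,0]])

```text
clock: 27.05
position: [0.4937, -0.1836, 0.224]
tool_rot: [3.138, -0.001, 1.46]
force: [0.8, 0.4, -0.2]
grip_width: 0.0853
finger_force: 0.0
```

```bash
python3 - <<'E'
from h import *
s=monitor.observe(); print(s['clock'],s['position'].round(4),s['force'].round(1))
grab('wrist','w_end'); grab('side','side0'); grab('scene','scene0')
E
python3 jig.py w_end; python3 m.py
```

```text
27.05 [ 0.4937 -0.1836  0.224 ] [ 0.8  0.4 -0.2]
base 488 z 0.0072 [ 654.1 -129.5] [32.6 23.2] 87.88
plate 2155 z 0.0672 [568.5 -96.6] [51.4 46.2] 83.73
plate 2600 z 0.0673 [ 556.4 -174.2] [52. 68.] 84.02
plate 3133 z 0.0672 [ 545.9 -250.3] [52.5 89.8] 83.56
gtab 1603 z 0.1072 [568.4 -96.4] [19.4 39.7] 83.66
gtab 1268 z 0.1071 [ 556.3 -173.9] [20.1 39.8] 83.6
gtab 1008 z 0.1072 [ 545.7 -249.8] [19.8 39.8] 83.52
rack 13168 z 0.0592 [ 558.3 -164. ] [210.2  99.9] 83.16
rack 454 z 0.0601 [ 746.3 -212.5] [40.7 12.7] 84.9
rack 2052 z 0.0594 [ 741.7 -340.5] [66.  50.9] 0.83
scene
plate 360 px [226. 163.] z [0.0665 0.0685 0.0705] rect [ 546.  -251.9] [57.4 90.4] 83.5
plate 257 px [247. 180.] z [0.0665 0.0686 0.0707] rect [ 557.3 -172.8] [52.7 68.1] 83.5
plate 164 px [269. 197.] z [0.0665 0.0687 0.0705] rect [569.6 -94.8] [52.8 45.7] 85.3
tab 98 px [224. 152.] z [0.1061 0.1082 0.1098] rect [ 546.5 -250.8] [20.8 40.9] 84.4
tab 105 px [245. 167.] z [0.1063 0.1084 0.11  ] rect [ 557.3 -173.2] [20.5 39.8] 83.8
tab 115 px [267. 185.] z [0.1061 0.1084 0.1097] rect [569.6 -95.8] [20.5 40.5] 84.5
rac
[... 865 characters left out ...]
 83.0
tab 155 px [290. 227.] z [0.1059 0.1093 0.1106] rect [567.2 -97.5] [20.9 40.2] 86.0
tab 192 px [313. 250.] z [0.1052 0.1091 0.1104] rect [ 555.1 -175.3] [20.6 40.4] 86.4
tab 222 px [339. 275.] z [0.1056 0.1089 0.1104] rect [ 544.5 -252.6] [19.6 41. ] 82.5
racktop 1167 px [310. 276.] z [0.0567 0.0611 0.0629] rect [ 555.7 -174. ] [231.8 100.8] 83.3
jaw 766 px [185. 198.] z [0.0584 0.0616 0.0633] rect [492.6 192. ] [141.4  80.1] 82.3
handle 98 px [196. 198.] z [0.0961 0.0993 0.1006] rect [485.7 134.3] [18.6 40.1] 80.0
base 176 px [232. 206.] z [0.0115 0.0133 0.0149] rect [587.7 145.1] [109.5  19.7] 75.1
base 859 px [198. 229.] z [0.0116 0.0137 0.0152] rect [491.6 180.5] [218.  120.7] 82.4
```

View pics/side0.png

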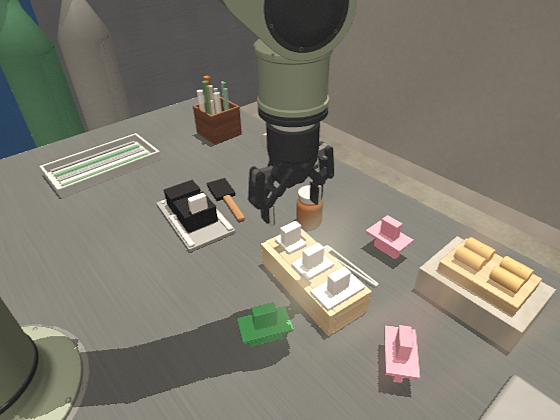

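All three gauges are fully down in the rack at equal heights. The large one is back at (338,287), and the jaw handle at (197,200) is closed up as set, with nothing else moved.

```bash
python3 -c "
from h import *
print(workorder.job_done())"
```

```text
the job is handed in; nothing more can be done
None
```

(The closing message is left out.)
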